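# Lay out the bar-and-brake parts around the tool case

### The job

Lay the parts out on the bench mat for refitting the brake and handlebar grip: stand the brake caliper halfway between the tool case and the parts dish, squared up with the mat; lay the black grip behind it (on the side away from the robot), crosswise on the mat, and put the lockring flat in front of it (on the robot's side), each centred on the caliper with a 4 cm gap to it. Park the pump on top of the tool case, in the middle of the lid and lengthwise along it. Leave the bottle, the tin and the wrench alone, and let go of everything.

Things in the scene. Friction and masses are not known exactly. Their poses are not given: they have to be found in the camera images.
- mat: Thin grey bench mat, 240 (x) x 420 (y) x 3 mm, fixed; origin at the centre of its underside, x along its short side away from the robot, y along its long side. Case and dish stand on it, their origins 160 mm from its centre along +y and -y; which is on which side changes. The midpoint between them is the mat's centre.
- case: White plastic tool case latched shut, 160 (x, its long side) x 100 (y) x 50 mm tall with a flat lid; stands firmly on the mat and does not move, squared up with the mat. Origin at the centre of its underside, z up.
- dish: Round stainless parts dish with small bolts inside, 100 mm across, 22 mm tall; stands firmly on the mat and does not move. Origin at the centre of its underside.
- caliper: Loose stainless brake caliper: blocky body 40 mm deep (x), 50 wide (y), 34 tall, with a 10 mm tall ear at each y end (72 mm over the ears). Starts upright on its flat base, z up; origin at the centre of its underside. Grasp its flat sides, 40 mm apart along x. Laid out, its width (y) runs along the mat's long side, either way round. About 0.16 kg.
- grip: Loose black hard handlebar grip: ribbed round body 30 mm thick, 120 mm long along its x, with a square 34 mm collar, 12 mm long, at each end on which it lies without rolling. Origin at mid-length on the underside; the body's axis is 17 mm above it. Laid out, its length runs along the mat's long side, either way round. About 0.07 kg.
- lockring: Loose stainless lockring, a ring with small splines inside, 46 mm outside, 34 mm inside, 14 mm tall, starting flat on the plank; origin at the centre of its underside, z up. About 0.045 kg.
- pump: Loose yellow plastic mini pump, 140 mm long along its x: 26 mm round barrel between two square 30 mm ends, 30 mm long (black head at +x), on which it lies without rolling. Origin at mid-length on the underside; the barrel's axis is 15 mm above it. On the case its length runs along the case's long side, either way round. About 0.12 kg.
- lube: Black bottle of chain lube, 40 mm across, 90 mm tall, beyond the mat; leave it alone. Origin at the centre of its underside.
- tin: Steel grease tin, 68 mm across, 60 mm tall, beyond the mat; leave it alone. Origin at the centre of its underside.
- wrench: Steel wrench, 160 mm long, lying flat beyond the mat; leave it alone. Origin under it, x along its length.
Things that resemble listed ones, but are neither listed nor needed, are in the scene too. Leave any blue or turquoise look-alike of the grip alone.

How it is judged:
By the outcome, as a careful person would: the job done as asked, in the order asked, and still so for the second after the job is handed in, with the robot touching nothing.
It also fails if it takes over 120 s, if anything falls off the work surface, if the arm or the gripper's body presses on something with over 40 N, if the wrist force passes 120 N, or if a joint passes its speed limit or range.

### The arm

A 6-joint arm with a two-finger parallel gripper is mounted at the origin on the work surface. World frame = base frame: x ahead of the robot, y to its left, z up, the work surface at z = 0. Lengths are in m, angles in rad, forces in N, time in s.
With the tool pointing down it reaches from about 0.25 to 0.775 m from the base axis. Payload 4 kg.
Tool frame: the origin (TCP) lies at the very end of the fingers, on their centre line; the grasp point (between the pads) lies 19 mm behind it (robot.hold_point_z is the distance from the TCP to the grasp point, in m); z points along the fingers, y is the line along which they close (so a half turn about z gives the same grasp; the last joint's range is limited). The gripper opens to 94 mm and grips with 3 to 60 N. Pads are 16 mm wide; open, the fingers measure 119 mm over their backs; the gripper's body (75 mm by 177 mm) begins 78 mm behind the grasp point.
Start: joints at [-1.438, 0.087, 1.371, -0, 1.684, -0.103], TCP at [0.128, -0.535, 0.206] pointing down, gripper open.
Joint ranges: [-3.1, 3.1], [-0.76, 2.03], [0.27, 2.55], [-1.08, 4.22], [0.17, 2.65], [-2.57, 2.57]. Speed limits (rad/s): [2.79, 2.79, 3.14, 3.14, 3.14, 3.14].

### API

Orientations are given as [roll, pitch, yaw] about the fixed x, y, z axes, in that order (R = Rz(yaw) Ry(pitch) Rx(roll)).
In Python, from bench import robot gives the robot as it stands.
- The arm moves only by the tool carry_out, never from a script. Its argument "steps" is a list of rows, each a list of 3 entries, a list of its own where there are three numbers: the shift along the tool's x, y, z in m, then the turn about the tool's z in units of 10 degrees (1.0 is 10 degrees), then the closure, from -1 (fully open) to 1 (shut). In form: [[[tx, ty, tz], roll, jaw], ...]. A call has 1 to 10 rows; each row is the pose to reach, as a shift and turn from the pose commanded when the call began, along the tool's axes at that moment; what a row does not reach only later rows make up. A row lasts 1/8 s, in which the tool goes at most 62.5 mm and 10.7 degrees, less where a joint would pass 70% of its speed; a pose out of reach is approached as far as the arm can. A call with a gripper value outside its range is refused whole. The fingers move at their own pace and stop on an object; the grip force is fixed at half the most. Time passes only in rows, so rows that repeat a pose let the fingers close. It gives the time, the measured TCP pose, the force, the opening and the grip force at its end, in the units of the state.
- robot.get_obs(): the state, without advancing time (a new reading comes with each control period).
- robot.snapshot(name): name is "scene" or "top"; returns a dict with "image" (384x512x3 uint8, red, green, blue), "z_map" (384x512 float32, m along the optical axis (not along the pixel's ray), 0 where there is no reading), "mtx" (3x3 intrinsics, pixels), "R" (3x3) and "t" (3): a world point X has camera coordinates R X + t. Camera axes: x right, y down, z forward; pixel columns grow to the right and rows downward; lengths in m; the calibration is good to about 2 mm. A picture is of the moment at which its call begins.
- robot.close_job(): hands the job in; it is judged then, once.
The state is a dict: "time": time; "joint_positions": joint angles; "qvel": joint speeds; "joint_torque": joint torques, N m; "tool_pos": TCP position; "ee_rot": TCP orientation; "wrist_force": force on the tool from outside, world axes, zero at the start; "wrist_torque": the same for the moment, N m; "width": finger opening in m; "finger_force": force on a finger pad.
Only numpy, scipy, OpenCV 4.12 (cv2) and the standard library are available. Lean on these libraries where they do the work, as an engineer would, in place of code of your own. Each camera call takes 0.05 s, during which the arm holds its last target. There are 200 camera calls.

## Working session

There is one attempt and no reset: what is moved stays moved. The work goes in short steps, Python scripts to look and compute and a tool call to move; the robot and the scene stay as the last step left them, time stands still between calls to the robot, and variables do not carry over. Pictures are saved under pics/ and viewed, at most 14 in all, crops included, and the job is handed in when it is done.

Besides the shell and the picture viewer there is one more tool, called after ">>>" as name([rows], argument=value, ...), one row to a line, values as JSON. carry_out: Moves the arm, as the interface text tells. Its arguments: {"type":"object","properties":{"steps":{"type":"array","items":{"type":"array"}}},"required":["steps"]}

```bash
mkdir -p pics; cat > h.py <<'E'
import numpy as np, cv2
from bench import robot
def snap(n):
    s=robot.snapshot(n); return s
def cloud(s):
    z=s["z_map"]; K=s["mtx"]; v,u=np.mgrid[:z.shape[0],:z.shape[1]]
    P=np.stack([(u-K[0,2])/K[0,0]*z,(v-K[1,2])/K[1,1]*z,z],-1)
    W=(P-s["t"])@s["R"]; W[z==0]=np.nan
    return W
def save(im,name,scale=1):
    im=cv2.resize(im,None,fx=scale,fy=scale,interpolation=cv2.INTER_CUBIC)
    cv2.imwrite("pics/"+name+".png",im[...,::-1])
E
python3 - <<'E'
from h import *
for n in("scene","top"):
    s=snap(n); save(s["image"],n+"0",1.5); print(n,s["R"].round(3),s["t"].round(3),s["mtx"].round(1)); np.savez(n+"0.npz",**s)
print(robot.get_obs(), robot.hold_point_z)
E
```

```text
scene [[-0.82   0.572  0.011]
 [ 0.4    0.588 -0.703]
 [-0.409 -0.573 -0.711]] [ 0.465 -0.134  1.615] [[494.4   0.  259.9]
 [  0.  494.4 192.9]
 [  0.    0.    1. ]]
top [[-0.017 -1.     0.011]
 [-0.986  0.015 -0.164]
 [ 0.164 -0.014 -0.986]] [-0.07   0.557  1.041] [[393.2   0.  256. ]
 [  0.  393.2 191.2]
 [  0.    0.    1. ]]
{'time': 0.1, 'joint_positions': array([-1.43807173e+00,  8.79025188e-02,  1.37209214e+00,  2.53913399e-05,
        1.68362280e+00, -1.03109316e-01]), 'qvel': array([-0.00062173, -0.00156821, -0.00431234, -0.00236552,  0.00106162,
        0.00060902]), 'joint_torque': array([ 1.66541246e-03, -3.41252625e+01, -3.03301620e+01,  7.19330949e-02,
        3.04484647e-02, -9.89153455e-05]), 'tool_pos': array([ 0.12844245, -0.534279  ,  0.2044151 ]), 'ee_rot': array([-3.13958121e+00, -2.33507229e-04,  2.35836506e-01]), 'wrist_force': array([-0.03399513,  0.4323669 , -0.19188559]), 'wrist_torque': array([-0.08529151,  0.02061625, -0.03715222]), 'finger_force': 0.0, 'width': 0.09365826388433231} 0.0188
```

View pics/scene0.png

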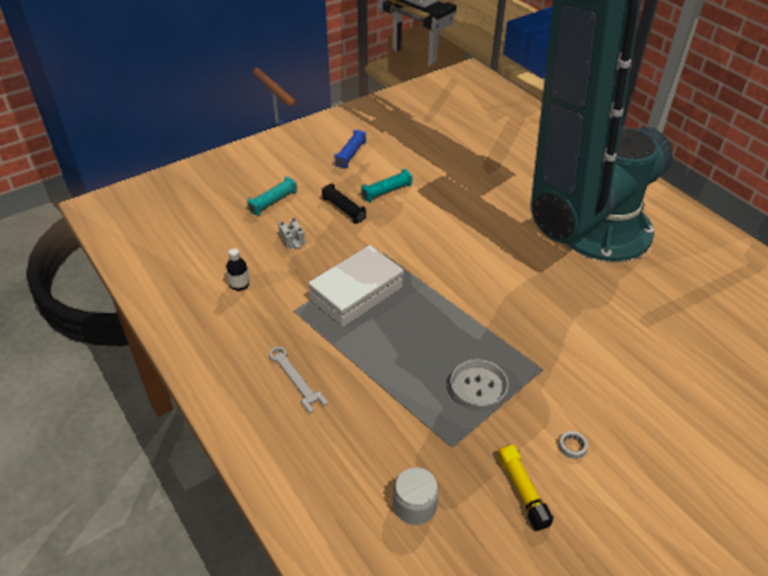

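View pics/top0.png

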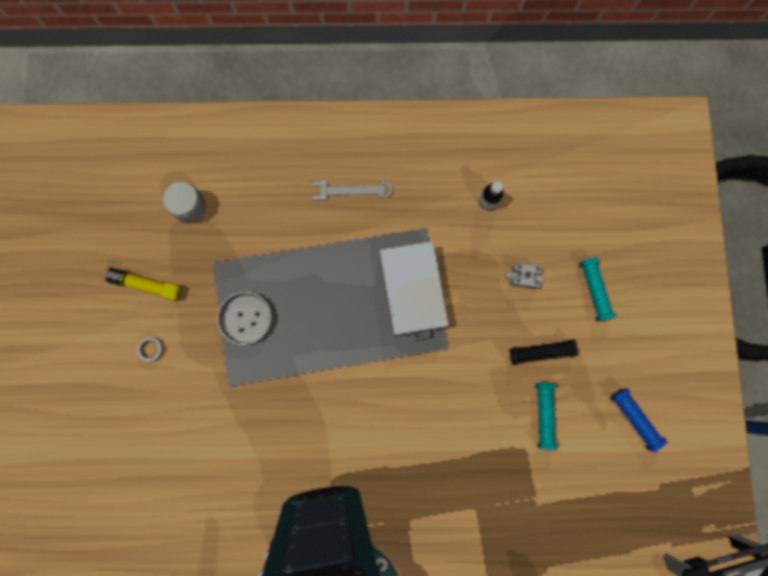

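```bash
cat >> h.py <<'E'
def comps(s,zmin=0.007,zmax=0.12,xlim=(0.2,0.85),amin=15):
    W=cloud(s); m=(W[...,2]>zmin)&(W[...,2]<zmax)&(W[...,0]>xlim[0])&(W[...,0]<xlim[1])
    n,l,st,c=cv2.connectedComponentsWithStats(m.astype(np.uint8),connectivity=8)
    for i in range(1,n):
        if st[i,4]<amin: continue
        k=l==i; p=W[k]; col=s["image"][k].mean(0).astype(int)
        (cx,cy),(w,h),a=cv2.minAreaRect(p[:,:2].astype(np.float32))
        print("px",c[i].round(),st[i,4],"xy",round(cx,4),round(cy,4),"wh",round(w,4),round(h,4),"a",round(a,1),"zmax",np.percentile(p[:,2],[50,95]).round(4),"rgb",col)
E
python3 - <<'E'
from h import *
for n in("top","scene"):
    s=dict(np.load(n+"0.npz")); print(n); comps(s)
    W=cloud(s); 
    for x,y in((0.45,-.3),(0.45,.3),(.7,0),(.5,0.0),(.5,.03)):
        d=np.hypot(W[...,0]-x,W[...,1]-y)<.015; print((x,y),np.nanmedian(W[d][:,2]).round(4),end=' ')
    im=s["image"].astype(int); g=(im.max(2)-im.min(2)<14)&(im.max(2)<130)&(abs(W[...,2])<.007)&(W[...,0]>.3)&(W[...,0]<.75)
    g=cv2.morphologyEx(g.astype(np.uint8),cv2.MORPH_OPEN,np.ones((3,3)))
    k,l,st,c=cv2.connectedComponentsWithStats(g); i=1+np.argmax(st[1:,4]); p=W[l==i][:,:2].astype(np.float32)
    print("\nmat",cv2.minAreaRect(p))
s=dict(np.load("top0.npz"));im=s["image"]
a=cv2.resize(im[150:310,320:450],None,fx=4,fy=4,interpolation=cv2.INTER_CUBIC)[:600]
save(a,"c1")
b=cv2.resize(im[165:255,60:150],None,fx=6,fy=6,interpolation=cv2.INTER_CUBIC); save(b,"c2")
E
```

```text
top
px [213. 122.] 22 xy 0.7697 0.0443 wh 0.027 0.0097 a 88.1 zmax [0.0083 0.0116] rgb [138 132 123]
px [328. 130.] 229 xy 0.7288 -0.2873 wh 0.0393 0.0342 a 59.4 zmax [0.0589 0.09  ] rgb [73 69 63]
px [123. 135.] 577 xy 0.7258 0.2955 wh 0.0649 0.0652 a 87.9 zmax [0.0574 0.0618] rgb [123 121 113]
px [253. 125.] 22 xy 0.7604 -0.0731 wh 0.0184 0.0208 a 0.7 zmax [0.008 0.012] rgb [133 129 120]
px [221. 126.] 16 xy 0.7587 0.0209 wh 0.0147 0.0131 a 89.6 zmax [0.0081 0.0104] rgb [139 134 126]
px [214. 130.] 21 xy 0.7459 0.036 wh 0.0139 0.0238 a 54.4 zmax [0.0084 0.0105] rgb [139 135 129]
px [276. 193.] 2177 xy 0.5467 -0.1341 wh 0.1749 0.103 a 8.5 zmax [0.0518 0.0552] rgb [156 157 154]
px [398. 193.] 493 xy 0.5497 -0.4837 wh 0.1197 0.033 a 13.4 zmax [0.0285 0.0335] rgb [ 20 115 105]
px [350. 184.] 307 xy 0.5773 -0.3511 wh 0.0702 0.0407 a 81.7 zmax [0.0312 0.0357] rgb [117 113 106]
px [ 95. 189.] 508 xy 0.5737 0.373 wh 0.1415 0.0298 a 73.8 zmax [0.0262 0.0312] rgb [127 115  14]
px [162. 212.] 472 xy 0.5057 0.1821 wh 0.0983 0.0959 a 89.6 zmax [0.0107 0.0255] rgb [115 113 107]
px [100. 232.] 12
[... 1463 characters left out ...]
 74]
px [198. 253.] 282 xy 0.7591 -0.0194 wh 0.1602 0.0369 a 89.5 zmax [0.0094 0.0125] rgb [159 152 141]
px [319. 256.] 912 xy 0.5016 0.1761 wh 0.1198 0.1047 a 64.3 zmax [0.0112 0.027 ] rgb [129 125 118]
px [382. 295.] 168 xy 0.4543 0.3602 wh 0.0463 0.0439 a 23.8 zmax [0.0138 0.0178] rgb [142 133 121]
px [349. 325.] 764 xy 0.5765 0.3735 wh 0.1416 0.0304 a 74.2 zmax [0.0279 0.0332] rgb [132 112  14]
px [276. 330.] 924 xy 0.7318 0.3001 wh 0.0653 0.0645 a 5.2 zmax [0.0596 0.064 ] rgb [150 147 136]
(0.45, -0.3) 0.0023 (0.45, 0.3) 0.0014 (0.7, 0) 0.001 (0.5, 0.0) 0.0041 (0.5, 0.03) 0.0048 
mat ((0.5261576771736145, 0.06250709295272827), (0.23867574334144592, 0.3424004912376404), 8.34922981262207)
```

View pics/c1.png

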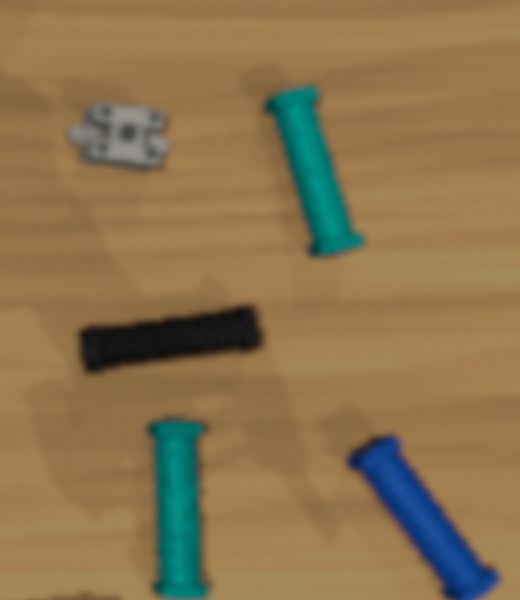

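The crop shows the caliper at (122,135) and the only black grip at (170,338). The other bars are teal (313,170), teal (178,510) and blue (420,515), so I leave those. In top0 px: caliper (525,276), black grip (543,352), lockring (150,349), pump (143,285); there are no rivals for those last two.

```bash
cat >> h.py <<'E'
from scipy.spatial.transform import Rotation as Ro
def plane(s,uv,z):
    K=s["mtx"]; uv=np.asarray(uv,float).reshape(-1,2)
    d=np.c_[(uv-K[:2,2])/[K[0,0],K[1,1]],np.ones(len(uv))]@s["R"]; C=-s["R"].T@s["t"]
    return C+d*((z-C[2])/d[:,2])[:,None]
def go(xyz,yaw):
    o=robot.get_obs(); R=Ro.from_euler("xyz",o["ee_rot"]); y0=np.degrees(o["ee_rot"][2])
    print("at",o["tool_pos"].round(4),"yaw",y0.round(1),"t",round(o["time"],2)," shift",R.inv().apply(np.array(xyz)-o["tool_pos"]).round(4),"roll",round(-((yaw-y0+180)%360-180)/10,3))
E
python3 - <<'E'
from h import *
for n in("top","scene"):
    s=dict(np.load(n+"0.npz")); im=s["image"].astype(int); W=cloud(s)
    g=(im.max(2)-im.min(2)<16)&(im.max(2)<140)&(abs(W[...,2]-.001)<.007)&(W[...,0]>.3)&(W[...,0]<.75)&(abs(W[...,1])<.35)
    g=cv2.morphologyEx(g.astype(np.uint8),cv2.MORPH_OPEN,np.ones((3,3)))
    k,l,st,c=cv2.connectedComponentsWithStats(g); i=1+np.argmax(st[1:,4]); v,u=np.nonzero(l==i)
    print(n,"mat",cv2.minAreaRect(plane(s,np.c_[u,v],.003)[:,:2].astype(np.float32)))
    q=(W[...,2]>.047)&(W[...,2]<.062)&(abs(W[...,0]-.55)<.11)&(abs(W[...,1]+.13)<.08); v,u=np.nonzero(q)
    print("lid",cv2.minAreaRect(plane(s,np.c_[u,v],.053)[:,:2].astype(np.float32)))
go([.577,-.351,.15],81.7)
E
```

```text
top mat ((0.5305054187774658, 0.025191530585289), (0.23475226759910583, 0.4135434031486511), 8.54633617401123)
lid ((0.5526531934738159, -0.1342308223247528), (0.1615765392780304, 0.09974104166030884), 8.69743537902832)
scene mat ((0.5317775011062622, 0.026347607374191284), (0.2362394779920578, 0.41391149163246155), 8.595541954040527)
lid ((0.5571150779724121, -0.13087788224220276), (0.1644047647714615, 0.10672442615032196), 8.947463035583496)
at [ 0.1284 -0.5343  0.2044] yaw 13.5 t 0.1  shift [ 0.479  -0.0733  0.0547] roll -6.819
```

>>> carry_out([
  [[0.06, -0.009, 0.007], -0.85, -0.5],
  [[0.12, -0.018, 0.014], -1.7, -0.5],
  [[0.18, -0.027, 0.02], -2.55, -0.5],
  [[0.24, -0.036, 0.027], -3.4, -0.5],
  [[0.3, -0.046, 0.034], -4.25, -0.5],
  [[0.36, -0.055, 0.041], -5.1, -0.5],
  [[0.42, -0.064, 0.048], -5.95, -0.5],
  [[0.479, -0.073, 0.055], -6.82, -0.5],
  [[0.479, -0.073, 0.055], -6.82, -0.5],
  [[0.479, -0.073, 0.055], -6.82, -0.5],
])

```text
time: 1.35
tool_pos: [0.5767, -0.3518, 0.1496]
ee_rot: [-3.14, -0.0, 1.426]
wrist_force: [-1.2, -0.2, -0.1]
width: 0.0705
finger_force: 0.0
```

```bash
python3 - <<'E'
from h import *
go([.577,-.351,.006],81.7)
print(robot.get_obs()["joint_positions"].round(2),robot.get_obs()["width"])
E
```

```text
at [ 0.5767 -0.3518  0.1496] yaw 81.7 t 1.35  shift [0.0009 0.0005 0.1436] roll -0.001
[-0.63  0.38  1.12 -0.    1.64 -0.49] 0.07050401596534175
```

Down, close, lift.

>>> carry_out([
  [[0.001, 0, 0.05], 0, -0.5],
  [[0.001, 0, 0.1], 0, -0.5],
  [[0.001, 0, 0.13], 0, -0.5],
  [[0.001, 0, 0.143], 0, -0.5],
  [[0.001, 0, 0.143], 0, -0.5],
  [[0.001, 0, 0.143], 0, 0.6],
  [[0.001, 0, 0.143], 0, 0.6],
  [[0.001, 0, 0.143], 0, 0.6],
  [[0.001, 0, 0.143], 0, 0.6],
  [[0.001, 0, 0.143], 0, 0.6],
])

```text
time: 2.6
tool_pos: [0.5775, -0.3512, 0.0084]
ee_rot: [3.141, 0.001, 1.426]
wrist_force: [-1.0, 0.7, 4.2]
width: 0.0398
finger_force: 30.0
```

>>> carry_out([
  [[0.001, 0, -0.05], 0, 0.6],
  [[0.001, 0, -0.12], 0, 0.6],
  [[0.05, -0.014, -0.12], -0.3, 0.6],
  [[0.1, -0.028, -0.12], -0.6, 0.6],
  [[0.15, -0.042, -0.12], -0.9, 0.6],
  [[0.2, -0.056, -0.12], -1.2, 0.6],
  [[0.26, -0.072, -0.12], -1.5, 0.6],
  [[0.32, -0.088, -0.12], -1.69, 0.6],
  [[0.366, -0.1, -0.12], -1.69, 0.6],
  [[0.366, -0.1, -0.12], -1.69, 0.6],
])

```text
time: 3.85
tool_pos: [0.5301, 0.029, 0.1266]
ee_rot: [-3.14, -0.001, 1.726]
wrist_force: [0.3, -0.8, -2.2]
width: 0.0394
finger_force: 30.0
```

```bash
python3 - <<'E'
from h import *
robot.snapshot("top")
go([.5311,.0257,.0125],98.6)
print(robot.get_obs()["width"],robot.get_obs()["finger_force"],robot.get_obs()["wrist_force"])
E
```

```text
at [0.5305 0.027  0.1267] yaw 98.8 t 3.9  shift [-0.0014  0.0005  0.1142] roll 0.02
0.04004948828901218 29.999587833881378 [-0.28065742 -0.86510531 -2.11949731]
```

>>> carry_out([
  [[-0.001, 0, 0.05], 0, 0.6],
  [[-0.001, 0, 0.09], 0, 0.6],
  [[-0.001, 0, 0.105], 0, 0.6],
  [[-0.001, 0, 0.11], 0, 0.6],
  [[-0.001, 0, 0.115], 0, 0.6],
  [[-0.001, 0, 0.115], 0, 0.6],
  [[-0.001, 0, 0.115], 0, 0.6],
])

```text
time: 4.78
tool_pos: [0.5321, 0.0246, 0.0136]
ee_rot: [3.139, 0.001, 1.721]
wrist_force: [-0.1, 0.9, -1.5]
width: 0.0398
finger_force: 30.0
```

>>> carry_out([
  [[0.001, -0.001, 0.001], 0, 0.6],
  [[0.001, -0.001, 0.002], 0, 0.6],
  [[0.001, -0.001, 0.003], 0, 0.6],
  [[0.001, -0.001, 0.003], 0, 0.6],
])

```text
time: 5.28
tool_pos: [0.5304, 0.0257, 0.0113]
ee_rot: [3.141, 0.0, 1.721]
wrist_force: [-3.3, 1.3, 7.7]
width: 0.0398
finger_force: 30.0
```

Contact is felt. Open to 60 mm and retreat.

>>> carry_out([
  [[0, 0, -0.001], 0, 0.1],
  [[0, 0, -0.001], 0, -0.3],
  [[0, 0, -0.001], 0, -0.3],
  [[0, 0, -0.001], 0, -0.3],
  [[0, 0, -0.03], 0, -0.3],
  [[0, 0, -0.08], 0, -0.3],
  [[0, 0, -0.13], 0, -0.3],
  [[-0.06, 0, -0.14], 0, -0.3],
  [[-0.12, 0, -0.14], 0, -0.3],
  [[-0.18, 0.0, -0.14], 0, -0.3],
])

```text
time: 6.52
tool_pos: [0.5574, -0.154, 0.1499]
ee_rot: [3.141, 0.0, 1.722]
wrist_force: [1.0, 0.5, -0.6]
width: 0.0609
finger_force: 0.0
```

```bash
python3 - <<'E'
from h import *
for n in("top","scene"):
    s=snap(n); np.savez(n+"1.npz",**s); print(n); comps(s)
    save(s["image"],n+"1",1.5)
go([.4335,-.3725,.15],96.6)
E
```

```text
top
px [218. 126.] 50 xy 0.7582 0.0275 wh 0.0468 0.0261 a 74.2 zmax [0.0082 0.0112] rgb [149 146 138]
px [331. 124.] 53 xy 0.7351 -0.2881 wh 0.0321 0.0207 a 54.5 zmax [0.0881 0.0913] rgb [150 146 139]
px [123. 135.] 579 xy 0.7263 0.2953 wh 0.0639 0.0644 a 79.9 zmax [0.0576 0.0621] rgb [138 136 127]
px [252. 126.] 21 xy 0.7561 -0.0693 wh 0.0113 0.0341 a 36.8 zmax [0.0086 0.0104] rgb [149 144 135]
px [273. 201.] 1093 xy 0.5378 -0.1221 wh 0.1679 0.0975 a 22.4 zmax [0.0516 0.0549] rgb [160 163 166]
px [255. 170.] 31 xy 0.6154 -0.0777 wh 0.0105 0.0275 a 69.6 zmax [0.0523 0.0548] rgb [100 118 116]
px [398. 193.] 496 xy 0.5498 -0.4838 wh 0.1199 0.0326 a 12.7 zmax [0.0284 0.0335] rgb [ 23 130 119]
px [ 95. 189.] 511 xy 0.5733 0.3723 wh 0.14 0.0301 a 73.5 zmax [0.0262 0.0313] rgb [137 119  15]
px [161. 211.] 310 xy 0.5057 0.1816 wh 0.0978 0.0977 a 22.0 zmax [0.017 0.026] rgb [126 124 118]
px [219. 202.] 314 xy 0.5314 0.0255 wh 0.0412 0.07 a 8.1 zmax [0.0342 0.039 ] rgb [135 133 127]
px [163. 213.] 96 xy 0.5042 0.1867 wh 0.0752 0.0387 a 40.4 zmax [0.0087 0.0155] rgb [155 153 146]
px [100. 233.
[... 953 characters left out ...]
14] rgb [93 85 76]
px [276. 222.] 376 xy 0.5287 0.0177 wh 0.0888 0.0645 a 64.9 zmax [0.0336 0.0413] rgb [121 118 111]
px [197. 252.] 271 xy 0.7596 -0.0206 wh 0.0376 0.1569 a 0.3 zmax [0.0095 0.0126] rgb [156 148 137]
px [319. 255.] 893 xy 0.4999 0.1776 wh 0.1185 0.0992 a 27.5 zmax [0.0113 0.0271] rgb [143 139 131]
px [382. 295.] 165 xy 0.4554 0.3603 wh 0.0465 0.0442 a 22.9 zmax [0.0136 0.0179] rgb [131 123 112]
px [350. 325.] 759 xy 0.5736 0.3749 wh 0.1404 0.0364 a 73.4 zmax [0.0278 0.0331] rgb [129 104  12]
px [276. 330.] 927 xy 0.7321 0.3004 wh 0.0642 0.0639 a 5.7 zmax [0.0594 0.0637] rgb [153 150 139]
at [ 0.5571 -0.1581  0.1488] yaw 98.2 t 6.62  shift [-0.1945 -0.1529 -0.0006] roll 0.162
```

View pics/top1.png

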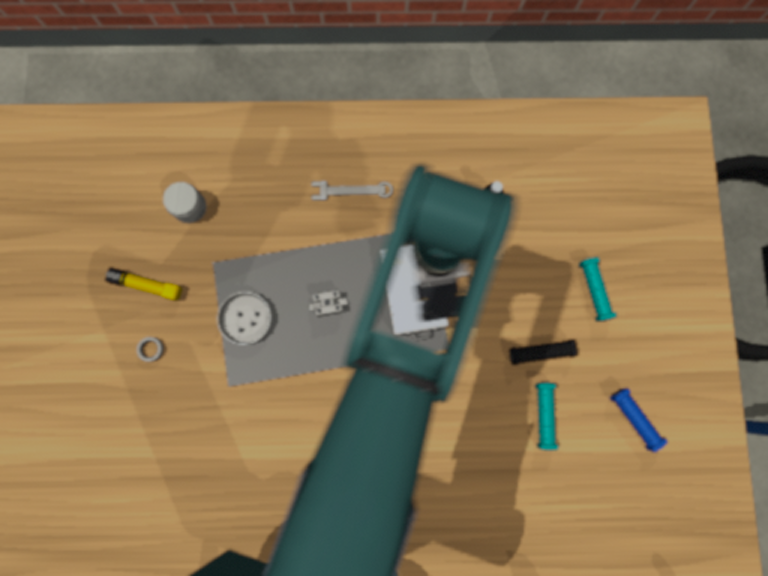

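>>> carry_out([
  [[-0.045, -0.035, 0], 0, -0.3],
  [[-0.09, -0.07, 0], 0.1, -0.3],
  [[-0.135, -0.105, 0], 0.16, -0.3],
  [[-0.18, -0.14, 0], 0.16, -0.3],
  [[-0.1955, -0.153, 0], 0.16, -0.3],
  [[-0.1955, -0.153, 0.03], 0.16, -0.3],
  [[-0.1955, -0.153, 0.08], 0.16, -0.3],
  [[-0.1955, -0.153, 0.12], 0.16, -0.3],
  [[-0.1955, -0.153, 0.14], 0.16, -0.3],
  [[-0.1955, -0.153, 0.14], 0.16, -0.3],
])

```text
time: 7.88
tool_pos: [0.4345, -0.3661, 0.0072]
ee_rot: [-3.139, -0.005, 1.694]
wrist_force: [0.2, 0.2, 0.6]
width: 0.0613
finger_force: 0.0
```

```bash
python3 - <<'E'
from h import *
robot.snapshot("top")
go([.4337,-.3735,.004],96.7)
E
```

```text
at [ 0.4354 -0.3674  0.009 ] yaw 97.1 t 7.92  shift [-0.0059 -0.0024  0.005 ] roll 0.038
```

>>> carry_out([
  [[-0.006, -0.002, 0.004], 0, -0.3],
  [[-0.006, -0.002, 0.004], 0, -0.3],
  [[-0.006, -0.002, 0.004], 0, 0.8],
  [[-0.006, -0.002, 0.004], 0, 0.8],
  [[-0.006, -0.002, 0.004], 0, 0.8],
  [[-0.006, -0.002, 0.004], 0, 0.8],
  [[-0.006, -0.002, 0.004], 0, 0.8],
])

```text
time: 8.8
tool_pos: [0.4338, -0.3749, 0.0056]
ee_rot: [-3.141, 0.0, 1.693]
wrist_force: [-0.9, -0.2, 0.5]
width: 0.0292
finger_force: 30.0
```

```bash
python3 - <<'E'
from h import *
a=np.radians(8.6); C=np.array([.5311,.0257]); p=C+.077*np.array([np.cos(a),np.sin(a)]); print(p)
go([*p,.13],98.6)
E
```

```text
[0.60723424 0.03721422]
at [ 0.4338 -0.3749  0.0056] yaw 97.0 t 8.8  shift [ 0.3878  0.2224 -0.1245] roll -0.159
```

>>> carry_out([
  [[0, 0, -0.05], 0, 0.8],
  [[0.01, 0.005, -0.1], 0, 0.8],
  [[0.06, 0.035, -0.124], 0, 0.8],
  [[0.11, 0.064, -0.124], -0.05, 0.8],
  [[0.16, 0.093, -0.124], -0.1, 0.8],
  [[0.21, 0.122, -0.124], -0.16, 0.8],
  [[0.26, 0.15, -0.124], -0.16, 0.8],
  [[0.31, 0.178, -0.124], -0.16, 0.8],
  [[0.36, 0.207, -0.124], -0.16, 0.8],
  [[0.388, 0.222, -0.124], -0.16, 0.8],
])

```text
time: 10.05
tool_pos: [0.6073, 0.0403, 0.129]
ee_rot: [-3.141, -0.001, 1.724]
wrist_force: [0.7, -1.2, -0.5]
width: 0.0294
finger_force: 30.0
```

>>> carry_out([
  [[0, 0, 0.0], 0, 0.8],
  [[0, 0, 0], 0, 0.8],
  [[0, 0, 0], 0, 0.8],
])

```text
time: 10.42
tool_pos: [0.6065, 0.0359, 0.1294]
ee_rot: [-3.141, 0.0, 1.719]
wrist_force: [-0.4, 0.0, -0.8]
width: 0.0291
finger_force: 30.0
```

```bash
python3 - <<'E'
from h import *
go([.6072,.0372,.0086],98.6)
E
```

```text
at [0.6065 0.0359 0.1294] yaw 98.5 t 10.43  shift [0.0012 0.0009 0.1208] roll -0.009
```

>>> carry_out([
  [[0, 0.001, 0.05], 0, 0.8],
  [[0, 0.001, 0.09], 0, 0.8],
  [[0, 0.001, 0.11], 0, 0.8],
  [[0, 0.001, 0.117], 0, 0.8],
  [[0, 0.001, 0.119], 0, 0.8],
  [[0, 0.001, 0.12], 0, 0.8],
  [[0, 0.001, 0.121], 0, 0.8],
  [[0, 0.001, 0.121], 0, 0.8],
])

```text
time: 11.42
tool_pos: [0.6082, 0.0375, 0.0091]
ee_rot: [3.141, 0.0, 1.721]
wrist_force: [0.1, 0.7, -0.5]
width: 0.0292
finger_force: 30.0
```

>>> carry_out([
  [[-0.001, -0.001, 0.001], 0, 0.8],
  [[-0.001, -0.001, 0.001], 0, 0.8],
  [[-0.001, -0.001, 0.001], 0, 0.8],
])

```text
time: 11.8
tool_pos: [0.6079, 0.0369, 0.0086]
ee_rot: [3.139, -0.001, 1.721]
wrist_force: [-0.0, 2.8, 6.1]
width: 0.0294
finger_force: 30.0
```

>>> carry_out([
  [[0, 0, -0.001], 0, 0.2],
  [[0, 0, -0.001], 0, -0.1],
  [[0, 0, -0.001], 0, -0.1],
  [[0, 0, -0.03], 0, -0.1],
  [[0, 0, -0.08], 0, -0.1],
  [[0, 0, -0.12], 0, -0.3],
  [[0.06, 0, -0.14], 0, -0.4],
  [[0.12, 0, -0.14], 0, -0.4],
  [[0.18, 0.0, -0.14], 0, -0.4],
  [[0.24, -0.05, -0.14], 0, -0.4],
])

```text
time: 13.05
tool_pos: [0.5333, 0.2578, 0.146]
ee_rot: [-3.141, 0.0, 1.721]
wrist_force: [0.3, 0.2, 0.3]
width: 0.0658
finger_force: 0.0
```

>>> carry_out([
  [[0.0, 0.0, 0.0], 0, -0.4],
  [[0, 0, 0.0], 0, -0.4],
  [[0, 0, 0.0], 0, -0.4],
])

```text
time: 13.42
tool_pos: [0.5342, 0.2545, 0.1473]
ee_rot: [3.141, 0.001, 1.719]
wrist_force: [0.4, -1.0, 0.7]
width: 0.0656
finger_force: 0.0
```

```bash
python3 - <<'E'
from h import *
s=snap("top"); np.savez("top2.npz",**s); comps(s,amin=60)
save(s["image"],"top2",1.5)
s=snap("scene"); np.savez("scene2.npz",**s); comps(s,amin=100)
go([.4525,.359,.004],98.6)
E
```

```text
px [328. 130.] 228 xy 0.7285 -0.2867 wh 0.0393 0.033 a 51.2 zmax [0.0593 0.0898] rgb [80 75 69]
px [123. 135.] 584 xy 0.7257 0.296 wh 0.0636 0.0669 a 1.6 zmax [0.0577 0.0618] rgb [133 131 122]
px [276. 193.] 2170 xy 0.5475 -0.1355 wh 0.1757 0.1003 a 8.7 zmax [0.0517 0.0551] rgb [167 171 173]
px [214. 175.] 480 xy 0.61 0.0395 wh 0.0404 0.1248 a 10.1 zmax [0.0323 0.0373] rgb [26 26 26]
px [398. 193.] 495 xy 0.5501 -0.4842 wh 0.1201 0.0332 a 13.2 zmax [0.0286 0.0337] rgb [ 21 125 115]
px [162. 211.] 372 xy 0.5056 0.1815 wh 0.0987 0.0961 a 87.1 zmax [0.0133 0.0262] rgb [116 114 109]
px [219. 202.] 312 xy 0.5301 0.0256 wh 0.0679 0.0463 a 88.2 zmax [0.0343 0.0391] rgb [103 101  96]
px [162. 214.] 92 xy 0.5029 0.1811 wh 0.0396 0.0544 a 22.3 zmax [0.0086 0.016 ] rgb [137 135 129]
px [364. 277.] 538 xy 0.3169 -0.3733 wh 0.0328 0.1207 a 88.3 zmax [0.0287 0.0337] rgb [ 21 125 115]
px [426. 280.] 568 xy 0.3073 -0.5406 wh 0.1211 0.0335 a 33.6 zmax [0.0286 0.0338] rgb [ 38  72 132]
px [80. 20.] 3602 xy 0.6009 -1.3975 wh 0.3618 0.7442 a 54.9 zmax [0.0605 0.1129] rgb [21 41 71]
px [233.  98.] 252 xy
[... 542 characters left out ...]
6 0.0419] rgb [98 96 91]
px [256. 237.] 559 xy 0.6057 0.0324 wh 0.0591 0.1429 a 11.8 zmax [0.0331 0.0391] rgb [28 27 27]
px [198. 253.] 282 xy 0.7573 -0.0199 wh 0.1612 0.0378 a 88.3 zmax [0.0095 0.0127] rgb [168 160 148]
px [318. 257.] 794 xy 0.5057 0.1824 wh 0.1157 0.102 a 43.6 zmax [0.0108 0.0268] rgb [128 125 117]
px [382. 295.] 165 xy 0.4547 0.3607 wh 0.044 0.0446 a 32.7 zmax [0.0138 0.0178] rgb [136 128 116]
px [349. 325.] 757 xy 0.5762 0.3743 wh 0.1407 0.031 a 74.0 zmax [0.0282 0.0332] rgb [132 107  13]
px [276. 330.] 928 xy 0.7307 0.3003 wh 0.0652 0.065 a 17.3 zmax [0.0593 0.0641] rgb [156 153 141]
at [0.5342 0.2545 0.1473] yaw 98.5 t 13.53  shift [ 0.1154 -0.0654  0.1433] roll -0.012
```

View pics/top2.png

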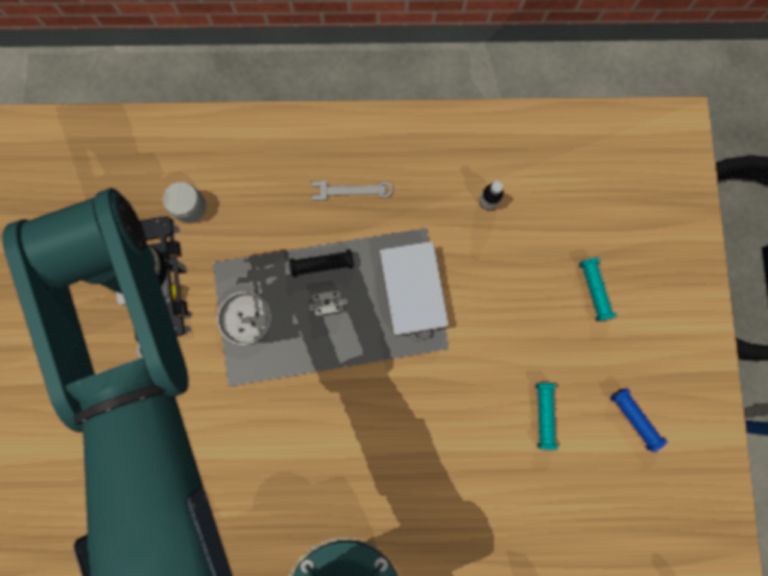

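>>> carry_out([
  [[0.05, -0.03, 0], 0, -0.4],
  [[0.1, -0.055, 0], 0, -0.4],
  [[0.115, -0.065, 0], 0, -0.4],
  [[0.115, -0.065, 0.03], 0, -0.4],
  [[0.115, -0.065, 0.08], 0, -0.4],
  [[0.115, -0.065, 0.12], 0, -0.4],
  [[0.115, -0.065, 0.135], 0, -0.4],
  [[0.115, -0.065, 0.142], 0, -0.4],
  [[0.115, -0.065, 0.142], 0, -0.4],
  [[0.115, -0.065, 0.142], 0, -0.4],
])

```text
time: 14.78
tool_pos: [0.4531, 0.3605, 0.0074]
ee_rot: [3.138, -0.001, 1.721]
wrist_force: [-0.1, 0.2, -0.9]
width: 0.0657
finger_force: 0.0
```

```bash
python3 - <<'E'
from h import *
go([.4528,.359,.003],98.6)
E
```

```text
at [0.4531 0.3605 0.0074] yaw 98.6 t 14.78  shift [-0.0014 -0.0005  0.0044] roll 0.001
```

>>> carry_out([
  [[-0.001, 0, 0.002], 0, -0.4],
  [[-0.001, 0, 0.004], 0, -0.4],
  [[-0.001, 0, 0.004], 0, 0.5],
  [[-0.001, 0, 0.004], 0, 0.5],
  [[-0.001, 0, 0.004], 0, 0.5],
  [[-0.001, 0, 0.004], 0, 0.5],
])

```text
time: 15.52
tool_pos: [0.4519, 0.3588, 0.0014]
ee_rot: [-3.141, 0.0, 1.721]
wrist_force: [-0.6, 0.0, -0.3]
width: 0.045
finger_force: 30.0
```

```bash
python3 - <<'E'
from h import *
a=np.radians(8.6); C=np.array([.5311,.0257]); p=C-.083*np.array([np.cos(a),np.sin(a)]); print(p)
go([*p,.12],98.6)
E
```

```text
[0.44903322 0.01328857]
at [0.4519 0.3588 0.0014] yaw 98.6 t 15.53  shift [-0.3412 -0.0546 -0.1186] roll 0.001
```

>>> carry_out([
  [[0, 0, -0.03], 0, 0.5],
  [[0, 0, -0.08], 0, 0.5],
  [[-0.05, -0.008, -0.118], 0, 0.5],
  [[-0.11, -0.018, -0.118], 0, 0.5],
  [[-0.17, -0.027, -0.118], 0, 0.5],
  [[-0.23, -0.037, -0.118], 0, 0.5],
  [[-0.29, -0.046, -0.118], 0, 0.5],
  [[-0.341, -0.055, -0.118], 0, 0.5],
  [[-0.341, -0.055, -0.118], 0, 0.5],
  [[-0.341, -0.055, -0.118], 0, 0.5],
])

```text
time: 16.77
tool_pos: [0.4486, 0.0137, 0.1195]
ee_rot: [3.141, -0.001, 1.72]
wrist_force: [-0.3, 0.7, -0.1]
width: 0.0456
finger_force: 30.0
```

```bash
python3 - <<'E'
from h import *
robot.snapshot("top")
go([.449,.0133,.0046],98.6)
E
```

```text
at [0.4486 0.0143 0.1194] yaw 98.7 t 16.82  shift [-0.0011  0.0003  0.1148] roll 0.006
```

>>> carry_out([
  [[-0.001, 0, 0.05], 0, 0.5],
  [[-0.001, 0, 0.09], 0, 0.5],
  [[-0.001, 0, 0.105], 0, 0.5],
  [[-0.001, 0, 0.111], 0, 0.5],
  [[-0.001, 0, 0.114], 0, 0.5],
  [[-0.001, 0, 0.115], 0, 0.5],
  [[-0.001, 0, 0.115], 0, 0.5],
])

```text
time: 17.7
tool_pos: [0.4495, 0.0123, 0.0054]
ee_rot: [3.14, 0.001, 1.721]
wrist_force: [-0.7, -0.6, -0.5]
width: 0.0455
finger_force: 30.0
```

>>> carry_out([
  [[0.001, -0.0005, 0.001], 0, 0.5],
  [[0.001, -0.0005, 0.001], 0, 0.5],
  [[0.001, -0.0005, 0.001], 0, 0.5],
])

```text
time: 18.08
tool_pos: [0.4489, 0.013, 0.0043]
ee_rot: [3.14, 0.001, 1.721]
wrist_force: [-0.5, 0.1, 4.9]
width: 0.0455
finger_force: 30.0
```

>>> carry_out([
  [[0, 0, -0.0005], 0, 0.2],
  [[0, 0, -0.0005], 0, -0.25],
  [[0, 0, -0.0005], 0, -0.25],
  [[0, 0, -0.03], 0, -0.25],
  [[0, 0, -0.08], 0, -0.25],
  [[0.05, 0.02, -0.13], 0.3, -0.25],
  [[0.1, 0.05, -0.15], 0.9, -0.25],
  [[0.15, 0.08, -0.15], 1.5, -0.25],
  [[0.2, 0.1, -0.15], 2.0, -0.25],
  [[0.25, 0.13, -0.15], 2.46, -0.25],
])

```text
time: 19.32
tool_pos: [0.539, 0.2821, 0.1529]
ee_rot: [-3.141, 0.0, 1.29]
wrist_force: [1.3, -0.9, 0.0]
width: 0.0585
finger_force: 0.0
```

>>> carry_out([
  [[0.0, 0.0, 0.0], 0, -0.25],
  [[0, 0, 0.0], 0, -0.25],
  [[0, 0, 0.0], 0, -0.25],
])

```text
time: 19.7
tool_pos: [0.539, 0.2786, 0.1536]
ee_rot: [3.142, 0.0, 1.29]
wrist_force: [-0.8, -0.3, -0.5]
width: 0.0587
finger_force: 0.0
```

```bash
python3 - <<'E'
from h import *
s=snap("top"); np.savez("top3.npz",**s); comps(s,amin=60,zmin=.009)
save(s["image"][140:270,130:310],"top3",4)
go([.5745,.373,.005],73.8)
E
```

```text
px [328. 130.] 228 xy 0.7286 -0.2874 wh 0.0391 0.0343 a 61.5 zmax [0.0598 0.089 ] rgb [79 74 68]
px [123. 135.] 572 xy 0.7252 0.2963 wh 0.0633 0.0672 a 3.2 zmax [0.0577 0.0617] rgb [132 131 122]
px [276. 193.] 2172 xy 0.5473 -0.1357 wh 0.1756 0.1006 a 8.7 zmax [0.0516 0.0551] rgb [166 169 171]
px [214. 175.] 477 xy 0.6079 0.0372 wh 0.0325 0.1206 a 8.3 zmax [0.0321 0.0371] rgb [24 23 23]
px [398. 193.] 495 xy 0.5502 -0.4845 wh 0.1202 0.0328 a 13.2 zmax [0.0286 0.0338] rgb [ 21 123 114]
px [113. 194.] 154 xy 0.5591 0.324 wh 0.0399 0.0292 a 74.6 zmax [0.0269 0.031 ] rgb [150 133   4]
px [159. 211.] 229 xy 0.5056 0.1821 wh 0.0984 0.0962 a 87.2 zmax [0.0216 0.027 ] rgb [101  99  94]
px [219. 202.] 302 xy 0.531 0.0254 wh 0.0402 0.0701 a 8.5 zmax [0.0345 0.0393] rgb [100  99  94]
px [223. 231.] 106 xy 0.4488 0.0128 wh 0.0421 0.042 a 89.6 zmax [0.0152 0.0179] rgb [118 117 112]
px [364. 277.] 536 xy 0.317 -0.3736 wh 0.0337 0.1205 a 88.3 zmax [0.0286 0.0333] rgb [ 21 124 114]
px [426. 280.] 562 xy 0.3074 -0.5411 wh 0.1219 0.0334 a 33.6 zmax [0.0285 0.0335] rgb [ 37  71 131]
at [0.5391 0.2786 0.1539] yaw 73.9 t 19.75  shift [0.1005 0.0078 0.1489] roll 0.012
```

View pics/top3.png

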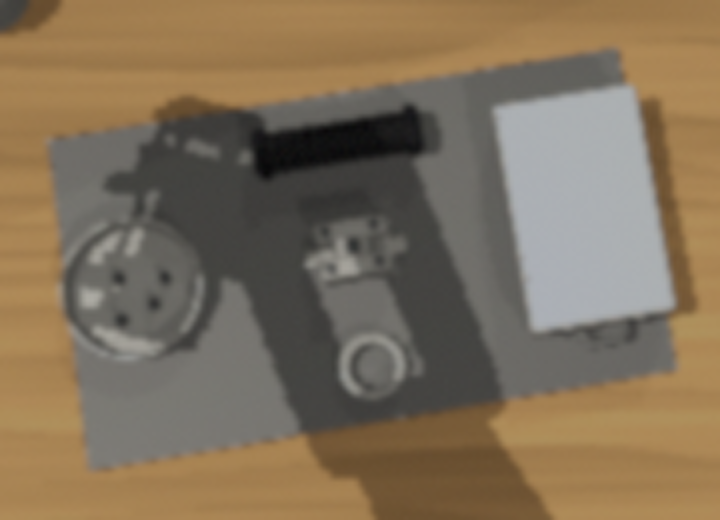

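The crop shows the grip (340,140), caliper (355,248) and lockring (372,367) in a line across the mat, each within about 1 mm of its target. Now the pump.

>>> carry_out([
  [[0.05, 0.004, 0], 0, -0.25],
  [[0.1, 0.008, 0], 0, -0.25],
  [[0.1, 0.008, 0.0], 0, -0.25],
  [[0.1, 0.008, 0.04], 0, -0.25],
  [[0.1, 0.008, 0.09], 0, -0.25],
  [[0.1, 0.008, 0.13], 0, -0.25],
  [[0.1, 0.008, 0.147], 0, -0.25],
  [[0.1, 0.008, 0.148], 0, -0.25],
  [[0.1, 0.008, 0.148], 0, -0.25],
  [[0.1, 0.008, 0.148], 0, -0.25],
])

```text
time: 21.0
tool_pos: [0.5759, 0.3745, 0.0081]
ee_rot: [3.138, -0.003, 1.292]
wrist_force: [0.1, 0.0, -0.2]
width: 0.0587
finger_force: 0.0
```

```bash
python3 - <<'E'
from h import *
go([.5745,.373,.004],73.8)
E
```

```text
at [0.5759 0.3745 0.0081] yaw 74.0 t 21.0  shift [-0.0019 -0.0009  0.0041] roll 0.021
```

>>> carry_out([
  [[-0.001, 0, 0.002], 0, -0.25],
  [[-0.001, 0, 0.003], 0, -0.25],
  [[-0.001, 0, 0.003], 0, 0.8],
  [[-0.001, 0, 0.003], 0, 0.8],
  [[-0.001, 0, 0.003], 0, 0.8],
  [[-0.001, 0, 0.003], 0, 0.8],
  [[-0.001, 0, 0.003], 0, 0.8],
])

```text
time: 21.88
tool_pos: [0.5741, 0.3729, 0.0024]
ee_rot: [-3.141, 0.0, 1.292]
wrist_force: [-0.9, -0.6, 0.6]
width: 0.0252
finger_force: 30.0
```

```bash
python3 - <<'E'
from h import *
go([.555,-.1326,.16],8.6)
E
```

```text
at [0.5741 0.3729 0.0024] yaw 74.0 t 21.88  shift [-0.4913  0.1209 -0.1576] roll 6.541
```

>>> carry_out([
  [[0, 0, -0.05], 0, 0.8],
  [[0, 0, -0.1], 0, 0.8],
  [[-0.02, 0.005, -0.15], 0, 0.8],
  [[-0.07, 0.017, -0.157], 0, 0.8],
  [[-0.12, 0.029, -0.157], 0, 0.8],
  [[-0.17, 0.042, -0.157], 0, 0.8],
  [[-0.22, 0.054, -0.157], 0, 0.8],
  [[-0.27, 0.066, -0.157], 0, 0.8],
  [[-0.32, 0.079, -0.157], 0, 0.8],
  [[-0.37, 0.091, -0.157], 0, 0.8],
])

```text
time: 23.12
tool_pos: [0.5594, -0.0095, 0.1593]
ee_rot: [3.142, 0.0, 1.292]
wrist_force: [-0.3, 0.2, -1.6]
width: 0.0254
finger_force: 30.0
```

>>> carry_out([
  [[-0.04, 0.01, 0], 0.9, 0.8],
  [[-0.08, 0.02, 0], 1.8, 0.8],
  [[-0.121, 0.03, 0], 2.7, 0.8],
  [[-0.121, 0.03, 0], 3.6, 0.8],
  [[-0.121, 0.03, 0], 4.5, 0.8],
  [[-0.121, 0.03, 0], 5.4, 0.8],
  [[-0.121, 0.03, 0], 6.2, 0.8],
  [[-0.121, 0.03, 0], 6.54, 0.8],
  [[-0.121, 0.03, 0], 6.54, 0.8],
  [[-0.121, 0.03, 0], 6.54, 0.8],
])

```text
time: 24.38
tool_pos: [0.5551, -0.1324, 0.1593]
ee_rot: [3.142, 0.0, 0.151]
wrist_force: [0.5, 0.1, -1.5]
width: 0.0252
finger_force: 30.0
```

```bash
python3 - <<'E'
from h import *
s=snap("top"); 
go([.555,-.1326,.0555],8.6)
save(s["image"][120:280,190:390],"top4",4)
E
```

```text
at [ 0.5552 -0.1324  0.1593] yaw 8.7 t 24.43  shift [-0.0002  0.0002  0.1038] roll 0.005
```

View pics/top4.png

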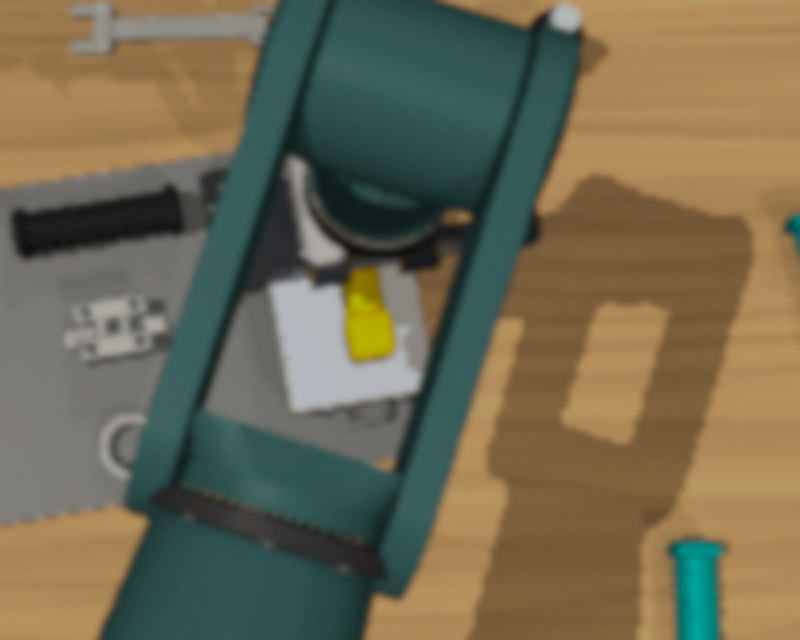

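The pump is held along the case, with its yellow end at (370,335) over the lid and its head pointing away. Lower it.

>>> carry_out([
  [[0, 0, 0.05], 0, 0.8],
  [[0, 0, 0.085], 0, 0.8],
  [[0, 0, 0.096], 0, 0.8],
  [[0, 0, 0.1], 0, 0.8],
  [[0, 0, 0.102], 0, 0.8],
  [[0, 0, 0.103], 0, 0.8],
  [[0, 0, 0.103], 0, 0.8],
])

```text
time: 25.3
tool_pos: [0.5558, -0.1326, 0.0575]
ee_rot: [3.141, -0.002, 0.15]
wrist_force: [0.3, -0.2, -1.9]
width: 0.0249
finger_force: 30.0
```

>>> carry_out([
  [[0, 0, 0.001], 0, 0.8],
  [[0, 0, 0.002], 0, 0.8],
  [[0, 0, 0.002], 0, 0.8],
])

```text
time: 25.68
tool_pos: [0.5555, -0.1325, 0.0553]
ee_rot: [3.141, -0.001, 0.15]
wrist_force: [-0.3, 0.8, 2.9]
width: 0.0253
finger_force: 30.0
```

>>> carry_out([
  [[0, 0, -0.0005], 0, 0.4],
  [[0, 0, -0.0005], 0, -0.1],
  [[0, 0, -0.0005], 0, -0.1],
  [[0, 0, -0.03], 0, -0.1],
  [[0, 0, -0.08], 0, -0.1],
  [[0, 0, -0.13], 0, -0.1],
  [[-0.04, 0.04, -0.15], 0, -0.1],
  [[-0.08, 0.08, -0.15], 0, -0.1],
  [[-0.12, 0.12, -0.15], 0, -0.1],
  [[-0.16, 0.16, -0.15], 0, -0.1],
])

```text
time: 26.92
tool_pos: [0.4199, -0.3158, 0.2045]
ee_rot: [3.141, -0.0, 0.151]
wrist_force: [0.9, -0.5, 0.6]
width: 0.052
finger_force: 0.0
```

>>> carry_out([
  [[-0.04, 0.04, 0], 0, -0.1],
  [[-0.06, 0.09, 0], 0, -0.1],
  [[-0.06, 0.13, 0], 0, -0.1],
  [[-0.06, 0.13, 0], 0, -0.1],
  [[-0.06, 0.13, 0], 0, -0.1],
])

```text
time: 27.55
tool_pos: [0.3811, -0.4515, 0.2041]
ee_rot: [-3.14, 0.0, 0.15]
wrist_force: [0.7, -0.3, 0.3]
width: 0.0517
finger_force: 0.0
```

```bash
python3 - <<'E'
from h import *
s=snap("top"); comps(s,amin=60,zmin=.009)
W=cloud(s); im=s["image"].astype(int)
q=(im[...,0]-im[...,2]>40)&(W[...,2]>.056)|((im.max(2)<60)&(W[...,2]>.06)&(W[...,2]<.1)); q&=(abs(W[...,0]-.555)<.1)&(abs(W[...,1]+.13)<.06)
print("pump",cv2.minAreaRect(W[q][:,:2].astype(np.float32)),np.percentile(W[q][:,2],[50,98]))
save(s["image"][110:270,130:330],"top5",4)
print(robot.get_obs()["tool_pos"],robot.get_obs()["time"])
E
```

```text
px [328. 130.] 229 xy 0.7285 -0.2867 wh 0.0393 0.033 a 52.6 zmax [0.0587 0.0898] rgb [75 70 64]
px [123. 135.] 574 xy 0.7255 0.2956 wh 0.0641 0.0655 a 0.5 zmax [0.0577 0.0617] rgb [128 126 118]
px [276. 193.] 2170 xy 0.5469 -0.1356 wh 0.1748 0.1003 a 8.7 zmax [0.0525 0.082 ] rgb [150 148 122]
px [214. 175.] 477 xy 0.6078 0.037 wh 0.0328 0.1203 a 8.4 zmax [0.0319 0.0368] rgb [25 25 25]
px [398. 193.] 494 xy 0.5497 -0.4838 wh 0.1197 0.0319 a 13.1 zmax [0.0286 0.0339] rgb [ 20 119 110]
px [160. 211.] 226 xy 0.5058 0.1816 wh 0.0986 0.096 a 89.1 zmax [0.0215 0.0258] rgb [102 100  94]
px [219. 202.] 298 xy 0.5312 0.0253 wh 0.0406 0.0699 a 9.4 zmax [0.0342 0.0396] rgb [121 120 114]
px [223. 232.] 107 xy 0.4489 0.0129 wh 0.042 0.0423 a 89.6 zmax [0.0156 0.0189] rgb [126 125 119]
px [364. 277.] 535 xy 0.3171 -0.3737 wh 0.0347 0.1205 a 88.1 zmax [0.0288 0.0334] rgb [ 18 118 108]
px [438. 293.] 122 xy 0.2736 -0.5661 wh 0.0383 0.0254 a 40.5 zmax [0.0296 0.0337] rgb [ 37  59 100]
pump ((0.5574055314064026, -0.13345295190811157), (0.13913927972316742, 0.029522158205509186), 8.23339557647705) [0.07929091 0.08493731]
[ 0.38133975 -0.45113479  0.20450678] 27.6
```

View pics/top5.png

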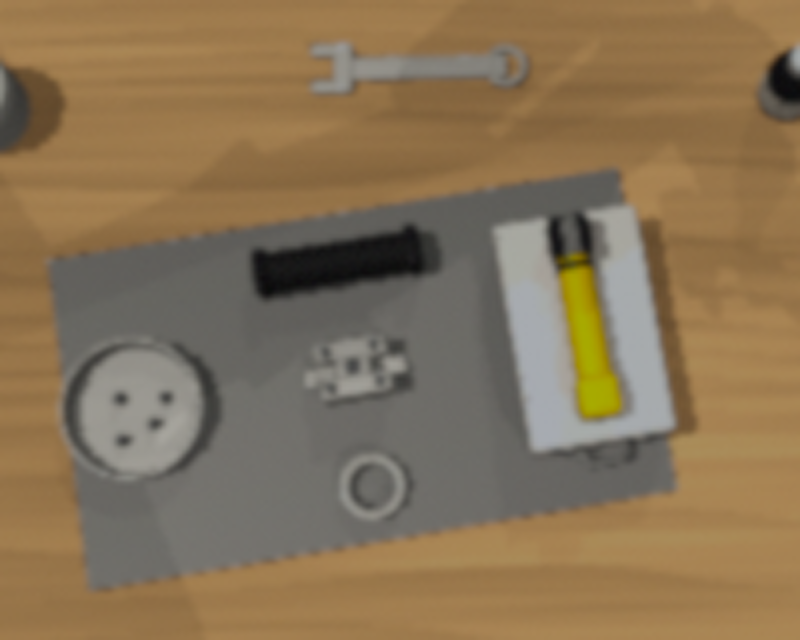

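The picture shows the grip (340,262), caliper (357,368) and lockring (373,486) in line on the mat, and the pump (585,315) on the lid, about 2 mm from its centre. Everything is released, so I hand in.

```bash
python3 -c "
from bench import robot
print(robot.close_job())"
```

```text
the job is handed in; nothing more can be done
None
```

The job is handed in at about 28 s: in the last top-camera image the caliper, grip and lockring are within about 1 mm of their targets on the mat, the pump is about 2 mm off the lid's centre along its length, everything is released, and I did not touch the bottle, tin or wrench.

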